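# Park the level against the toolbox at the yellow tape

## Task

Using only the fingertips or the outside of the fingers, push the aluminium level along the shelf until its long side lies flush against the front of the red toolbox with the middle of the level at the yellow tape mark (not the blue one). Never lift the level or take it between the fingers, and leave the jar, the coaster, the spanner and the spray nozzle where they are.

Things in the scene. Friction and masses are not known exactly. Their poses are not given: they have to be found in the camera images.
- level: aluminium spirit level lying loose on the shelf (z = 0): a bar 50 (its x) x 200 (its y) x 22 mm (z), black end caps, green bubble vial at the middle, 0.17 to 0.35 kg; origin at the centre of its underside. Starts 4 to 14 cm on the robot's side of the toolbox, its +x long side towards it, turned up to 0.5 rad from parallel. Slides with ordinary friction and stops when not pushed
- toolbox: red toolbox, so heavy that it does not move: 170 (its x) x 380 (its y) x 88 mm high; origin at the centre of its underside. Its flat upright front, the face at its x = -85 mm, looks to the robot, 0.57 to 0.64 m ahead of it; yaw within 0.12 rad. A steel latch 34 mm wide stands 6 mm out of the middle of the front, 40 to 70 mm above the shelf: the level fits under it
- yellow_tape: yellow tape stuck flat on the shelf, a strip 120 (its x) x 19 mm (its y), too thin to touch; origin at that strip's centre. It runs square to the toolbox front and goes on up that front and 48 mm over the lid: 70 mm of the strip still shows in front of the level when that is flush. It is the level's mark, 50 to 80 mm left or right of the toolbox's middle
- blue_tape: like the yellow tape but blue, on the other side of the toolbox's middle: not the level's mark
- jar: glass jar with a steel lid, 70 mm across, 85 mm high, loose, standing beside the work; origin at the centre of its underside; leave alone
- coaster: blue ceramic coaster, 94 mm across, 8 mm thick, loose, lying beside the work; origin at the centre of its underside; leave alone
- spanner: steel spanner 150 mm long lying along its own x axis, loose, beside the work; leave alone
- nozzle: white plastic spray nozzle standing on its 34 mm collar, 61 mm high, with a head 60 mm long and a short spout to its own -x, loose, beside the work; origin at the centre of its underside; leave alone
Mind the look-alikes: they are no part of the job. Several things look just like the level: the one meant starts farthest to the robot's left.

How it is judged:
At the end, for the whole second after the job is handed in: The level lies flat and at rest on the shelf, its long side flush against the toolbox front (its middle within 5 mm of touching, parallel within 0.04 rad), its middle within 10 mm of the centre line of the yellow tape; the four bystanders within 15 mm of where they were (x of level in the frame of toolbox above -0.115 m and angle between the y axis of level and the y axis of toolbox, either way round below 0.04 rad and y of level in the frame of yellow_tape between -0.01 and 0.01 m and height (world z) of level below 0.004 m and angle between level's own z axis and vertical below 0.05 rad and linear speed of level below 0.01 m/s and not (distance of jar from where it was at the start of the episode above 0.015 m) and not (distance of coaster from where it was at the start of the episode above 0.015 m) and not (distance of spanner from where it was at the start of the episode above 0.015 m) and not (distance of nozzle from where it was at the start of the episode above 0.015 m)).
It fails at once if the level is lifted or tipped (height (world z) of level above 0.012 m or angle between level's own z axis and vertical above 0.25 rad).
It fails at once if the level is taken between the fingers (x of the grasp point in the frame of level between -0.022 and 0.022 m and y of the grasp point in the frame of level between -0.097 and 0.097 m and z of the grasp point in the frame of level below 0.036 m and contact force between the fingers and level above 1 N).
It fails at once if the jar, coaster, spanner or nozzle is disturbed (moved more than 15 mm) (distance of any of jar, coaster, spanner, nozzle from where it was at the start of the episode above 0.015 m).
It also fails if it takes over 54 s, if anything falls off the work surface, if the arm or the gripper's body presses on something with over 40 N, if the wrist force passes 120 N, or if a joint passes its speed limit or range.

## Robot

A 6-joint arm with a two-finger parallel gripper is mounted at the origin on the work surface. World frame = base frame: x ahead of the robot, y to its left, z up, the work surface at z = 0. Lengths are in m, angles in rad, forces in N, time in s.
With the tool pointing down it reaches from about 0.325 to 0.85 m from the base axis. Payload 4.4 kg.
Tool frame: the origin (TCP) lies at the very end of the fingers, on their centre line; the grasp point (between the pads) lies 19 mm behind it; z points along the fingers, y is the direction in which the jaws open and shut (so a half turn about z gives the same grasp; the last joint's range is limited). The gripper opens to 94 mm and grips with 3 to 60 N. Pads are 16 mm wide; open, the fingers measure 119 mm over their backs; the gripper's body (75 mm by 177 mm) begins 78 mm behind the grasp point.
Start: joints at [-1.341, 0.207, 1.542, -0, 1.393, -0.15], TCP at [0.214, -0.534, 0.205] pointing down, gripper open.
Joint ranges: [-2.73, 2.73], [-0.86, 2.22], [0.23, 2.46], [-1.11, 4.25], [0.08, 2.63], [-2.82, 2.82]. Speed limits (rad/s): [2.79, 2.79, 3.14, 3.14, 3.14, 3.14].

## Interface

Orientations are given as a unit quaternion [w, x, y, z].
In Python, from plant import observe, get_image, camera_model, close_job gives the robot as it stands.
- The arm moves only by the tool drive_tool, never from a script. Its argument "increments" is a list of rows, each a list of 3 entries, a list of its own where there are three numbers: the shift along the tool's x, y, z in m, then the turn about the tool's z in rad, then the opening, from 0 (shut) to 1 (fully open). A call has 1 to 20 rows; each row is the pose to reach, as a shift and turn from the pose measured when the call began, along the tool's axes at that moment; what a row does not reach only later rows make up. A row lasts 1/10 s, in which the tool goes at most 50 mm and 8.59 degrees, less where a joint would pass 70% of its speed; a pose out of reach is approached as far as the arm can. A call with a gripper value outside its range is refused whole. The fingers move at their own pace and stop on an object; "newtons" is the grip in N (left out, the last holds). Time passes only in rows, so rows that repeat a pose let the fingers close. It gives the time, the measured TCP pose, the force and the opening at its end, in the units of the state.
- observe(): the state, without advancing time (a new reading comes with each control period).
- get_image(name): name is "scene" or "top"; returns the picture (400x640x3 uint8, red, green, blue); there is no depth.
- camera_model(name): a dict with "camera_matrix" (3x3 intrinsics, pixels), "rvec" (rotation vector, rad) and "tvec" (3), from world to camera coordinates, as OpenCV has them. Camera axes: x right, y down, z forward; pixel columns grow to the right and rows downward; lengths in m; the calibration is good to about 2 mm. A picture is of the moment at which its call begins. camera_model takes no time and is no camera call.
- close_job(): hands the job in, once; it reports no verdict.
The state is a dict: "t": time; "qpos": joint angles; "dq": joint speeds; "tau": joint torques, N m; "eef_pos": TCP position; "tcp_rot": TCP orientation; "contact_force": force on the tool from outside, world axes, zero at the start; "moment": the same for the moment, N m; "gripper_width": opening from 0.0 (shut) to 1.0 (fully open).
Only numpy, scipy, OpenCV 4.12 (cv2) and the standard library are available. Lean on these libraries where they do the work, as an engineer would, in place of code of your own. Each camera call takes 0.05 s, during which the arm holds its last target. There are 200 camera calls.

## Working session

There is one attempt and no reset: what is moved stays moved. The work goes in short steps, Python scripts to look and compute and a tool call to move; the robot and the scene stay as the last step left them, time stands still between calls to the robot, and variables do not carry over. Pictures are saved under pics/ and viewed, about 8 in all and at most 12, crops included, and the job is handed in when it is done.

Besides the shell and the picture viewer there is one more tool, called after "Emit:" as a command line: name --argument value ..., lists and objects as JSON in quotes. drive_tool: Moves the arm, as the interface text tells. Its arguments: {"type":"object","properties":{"increments":{"type":"array","items":{"type":"array"}},"newtons":{"type":"number"}},"required":["increments"]}

```bash
mkdir -p pics
cat > h.py <<'E'
import numpy as np, cv2
from plant import observe,get_image,camera_model,close_job
def snap(cam,name):
    im=get_image(cam); cv2.imwrite('pics/'+name,im[:,:,::-1]); return im
def ray(cam,uv,z):
    m=camera_model(cam);K=np.array(m["camera_matrix"],float);R=cv2.Rodrigues(np.array(m["rvec"],float))[0];t=np.array(m["tvec"],float).ravel()
    uv=np.atleast_2d(uv).astype(float); d=(np.linalg.inv(K)@np.c_[uv,np.ones(len(uv))].T).T@R; c=-R.T@t
    return c+d*((z-c[2])/d[:,2])[:,None]
E
python3 - <<'E'
from h import *
a=snap('top','t0.png');b=snap('scene','s0.png')
o=observe();print(o['t'],o['eef_pos'],o['tcp_rot'])
for c in('top','scene'):
  m=camera_model(c);R=cv2.Rodrigues(np.array(m["rvec"],float))[0];print(c,-R.T@np.array(m['tvec']).ravel(), ray(c,[[0,0],[639,0],[639,399],[0,399]],0)[:,:2].round(2).tolist())
E
```

```text
0.1 [ 0.21352158 -0.5331237   0.2044346 ] [-1.00140126e-03  9.81929920e-01  1.89242242e-01 -4.81532516e-05]
top [ 0.32385166 -0.08873364  1.12920295] [[1.24, 0.78], [1.11, -1.11], [0.03, -0.86], [0.13, 0.69]]
scene [1.62757422 0.21628954 1.18932408] [[-0.47, -2.29], [-1.71, 1.06], [0.86, 0.8], [1.35, -0.66]]
```

View pics/t0.png

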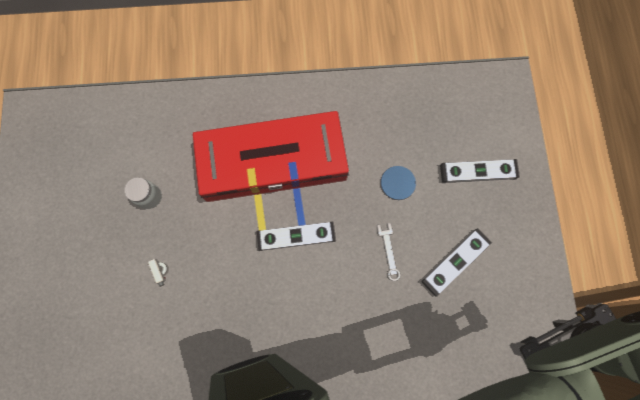

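View pics/s0.png

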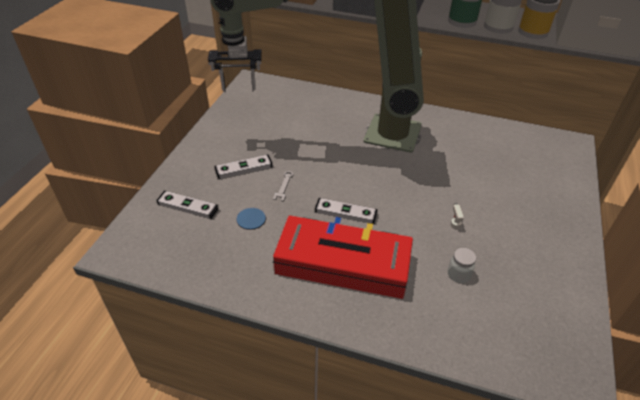

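The top view shows three level-like bars, at (296,236), (457,262) and (479,170). Robot left is image left, so (296,236) is the farthest left and lies in front of the box, as described. Next I'll confirm it in a crop and measure.

```bash
cat > meas.py <<'E'
from h import *
def meas(a):
    hsv=cv2.cvtColor(a,cv2.COLOR_RGB2HSV);H,S,V=[hsv[...,i].astype(int) for i in range(3)]
    win=np.zeros(H.shape,bool);win[100:330,150:370]=1
    out={}
    def line(p): 
        vx,vy,x,y=cv2.fitLine(p.astype(np.float32),cv2.DIST_HUBER,0,1e-4,1e-4).ravel(); return np.array([x,y]),np.array([vx,vy])*(1 if abs(vx)<abs(vy) and vy>0 or abs(vx)>=abs(vy) and vx>0 else -1)
    red=win&((H<8)|(H>172))&(S>150)&(V>40)
    v,u=np.nonzero(red); 
    cols=range(207,340,2); bot=[]
    for c in cols:
        r=np.nonzero(red[:,c])[0]
        if len(r): bot.append((c,r.max()+.5))
    P=ray('top',bot,0)[:,:2]; c,d=line(P)
    n=np.array([-d[1],d[0]]); r=np.abs((P-c)@n); c,d=line(P[r<.004]); 
    n=np.array([d[1],-d[0]]); n=n if n[0]>0 else -n   # into box
    out['front']=(c,n,np.median(r))
    sh=(lambda p:(p-c)@n)
    for k,m in(('yel',(H>20)&(H<35)&(S>110)&(V>90)),('blu',(H>105)&(H<130)&(S>120))):
        v,u=np.nonzero(win&m); p=ray('top',np.c_[u,v],0)[:,:2]; p=p[sh(p)<-.008]; out[k]=line(p) if len(p)>10 else None
    m=(win&(S<60)&(V>165)).astype(np.uint8); m=cv2.morphologyEx(m,cv2.MORPH_CLOSE,np.ones((15,15)))
    k,l,s,_=cv2.connectedComponentsWithStats(m); i=1+np.argmax(s[1:,4]); ct=cv2.findContours((l==i).astype(np.uint8),0,1)[0][0]
    p=ray('top',ct.reshape(-1,2),.022)[:,:2]; rc=cv2.minAreaRect((p*1000).astype(np.float32)); b=cv2.boxPoints(rc)/1000
    e=[b[1]-b[0],b[2]-b[1]]; L=max(e,key=np.linalg.norm); L=L*np.sign(L[1])/np.linalg.norm(L); q=np.array(rc[0])/1000
    out['level']=(q,L,rc[1])
    t=np.array([-n[1],n[0]]) # box left
    print('front pt',c,'n',n,'yaw',np.arctan2(n[1],n[0]),'res',out['front'][2])
    for k in('yel','blu'):
        if out[k]: print(k,out[k][0],'yaw',np.arctan2(*out[k][1][::-1])%np.pi,'along t',(out[k][0]-c)@t)
    print('level',q,'yaw',np.arctan2(-L[0],L[1]),'size',rc[1],'gap(+x side, parallel)',-sh(q)-.025,'dt to yellow',out['yel'] and (q-out['yel'][0])@t)
    return out
E
python3 - <<'E'
from meas import *
a=cv2.imread('pics/t0.png')[:,:,::-1].copy(); meas(a)
cv2.imwrite('pics/c0.png',cv2.resize(a[100:300,140:340],None,fx=3,fy=3,interpolation=cv2.INTER_CUBIC)[:,:,::-1])
print(ray('top',[[138,188]],.085),ray('top',[[157,271]],.05),ray('top',[[398,183]],0),ray('top',[[385,230],[394,275]],0))
E
```

```text
front pt [0.6069806  0.01286238] n [0.99568623 0.09278411] yaw 0.092917755 res 0.0009146869939944751
yel [0.5491471  0.04050601] yaw 0.093697906 along t 0.032890413
blu [ 0.55727476 -0.06368881] yaw 0.09345035 along t -0.07160905
level [ 0.47977417 -0.0519866 ] yaw 0.057171863 size (50.52797317504883, 180.75970458984375) gap(+x side, parallel) 0.10767466701843065 dt to yellow -0.08565690829109424
[[0.61445958 0.32953232 0.085     ]] [[0.40956305 0.29306932 0.05      ]] [[ 0.60483159 -0.33466718  0.        ]] [[ 0.48004721 -0.28670954  0.        ]
 [ 0.36212755 -0.29790911  0.        ]]
```

View pics/c0.png

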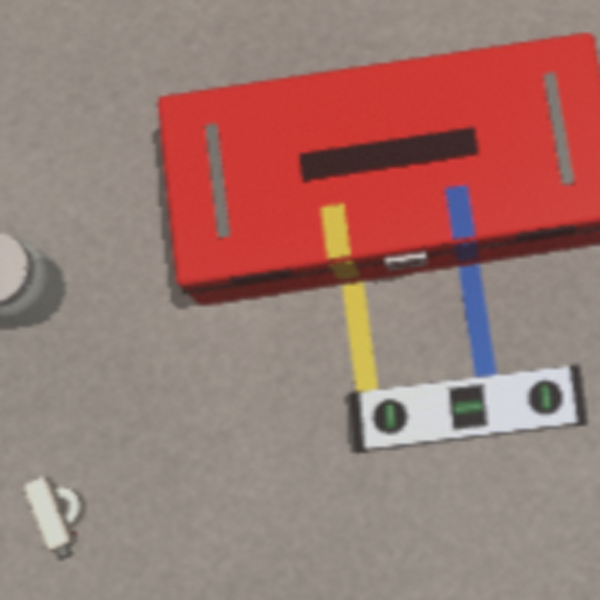

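The crop confirms it: the bar at (296,236) has black caps and a green vial, and it sits in front of the tapes. The plan is to push its right end about 86 mm to the left with the nearly closed fingers. After that I'll push it forward with the fingers spread.

Emit:
drive_tool --increments '[[[0.384, -0.221, 0.1], -1.247, 0.2], [[0.384, -0.221, 0.1], -1.247, 0.2], [[0.384, -0.221, 0.1], -1.247, 0.2], [[0.384, -0.221, 0.1], -1.247, 0.2], [[0.384, -0.221, 0.1], -1.247, 0.2], [[0.384, -0.221, 0.1], -1.247, 0.2], [[0.384, -0.221, 0.1], -1.247, 0.2], [[0.384, -0.221, 0.1], -1.247, 0.2], [[0.384, -0.221, 0.1], -1.247, 0.2], [[0.384, -0.221, 0.1], -1.247, 0.2], [[0.384, -0.221, 0.1], -1.247, 0.2], [[0.384, -0.221, 0.1], -1.247, 0.2], [[0.384, -0.221, 0.1], -1.247, 0.2], [[0.384, -0.221, 0.1], -1.247, 0.2], [[0.384, -0.221, 0.1], -1.247, 0.2], [[0.384, -0.221, 0.1], -1.247, 0.2]]' --newtons 20

```text
t: 1.7
eef_pos: [0.4876, -0.1858, 0.1052]
tcp_rot: [-0.001, 0.687, 0.726, 0.001]
contact_force: [0.1, -0.6, -1.3]
gripper_width: 0.2
```

Emit:
drive_tool --increments '[[[0, 0, 0.03], 0, 0.2], [[0, 0, 0.06], 0, 0.2], [[0, 0, 0.085], 0, 0.2], [[0, 0, 0.097], 0, 0.2], [[0, 0, 0.097], 0, 0.2], [[0.01, 0, 0.097], 0, 0.2], [[0.02, 0, 0.097], 0, 0.2], [[0.026, 0, 0.097], 0, 0.2], [[0.032, 0, 0.097], 0, 0.2], [[0.038, 0, 0.097], 0, 0.2], [[0.044, 0, 0.097], 0, 0.2], [[0.05, 0, 0.097], 0, 0.2], [[0.056, 0, 0.097], 0, 0.2], [[0.062, 0, 0.097], 0, 0.2], [[0.068, 0, 0.097], 0, 0.2], [[0.072, 0, 0.097], 0, 0.2], [[0.072, 0, 0.097], 0, 0.2]]'

```text
t: 3.4
eef_pos: [0.4832, -0.1125, 0.008]
tcp_rot: [-0.001, 0.687, 0.727, 0.001]
contact_force: [1.5, -1.7, 1.4]
gripper_width: 0.196
```

Run:
```python
from meas import *
a=snap('top','t1.png'); meas(a); print(observe()['t'])
cv2.imwrite('pics/c1.png',cv2.resize(a[100:340,140:440],None,fx=2.5,fy=2.5)[:,:,::-1])
```

```text
front pt [0.60589564 0.02119569] n [0.9957137  0.09248926] yaw 0.09262163 res 0.0018499860111657197
yel [0.5490999  0.04050296] yaw 0.09325612 along t 0.024477512
level [0.41479062 0.30169666] yaw -1.5587285 size (61.26607894897461, 37.9052848815918) gap(+x side, parallel) 0.13934255985689478 dt to yellow 0.2724963105674074
3.45
```

View pics/c1.png

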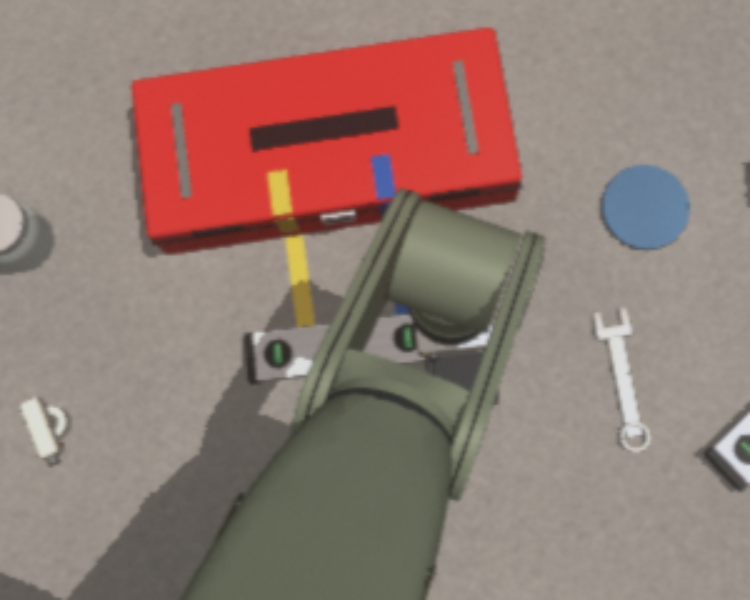

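The level is moving straight left: its left end went from about px 257 to 238, roughly 48 mm, with no visible turn. About 38 mm is left, so I'll push that far, retract and measure.

Emit:
drive_tool --increments '[[[0.006, 0, 0], 0, 0.2], [[0.012, 0, 0], 0, 0.2], [[0.018, 0, 0], 0, 0.2], [[0.024, 0, 0], 0, 0.2], [[0.03, 0, 0], 0, 0.2], [[0.035, 0, 0], 0, 0.2], [[0.038, 0, 0], 0, 0.2], [[0.038, 0, 0], 0, 0.2], [[0.02, 0, 0], 0, 0.2], [[-0.01, 0, 0], 0, 0.2], [[-0.02, 0, -0.05], 0, 0.2], [[-0.02, 0, -0.1], 0, 0.2], [[-0.05, 0.1, -0.12], 0.5, 0.6], [[-0.05, 0.14, -0.12], 1.0, 1], [[-0.05, 0.14, -0.12], 1.53, 1], [[-0.05, 0.14, -0.12], 1.53, 1], [[-0.05, 0.14, -0.12], 1.53, 1], [[-0.05, 0.14, -0.12], 1.53, 1], [[-0.05, 0.14, -0.12], 1.53, 1], [[-0.05, 0.14, -0.12], 1.53, 1]]'

```text
t: 5.45
eef_pos: [0.6244, -0.1535, 0.1257]
tcp_rot: [-0.004, 0.978, 0.209, -0.002]
contact_force: [0.3, 0.0, -0.0]
gripper_width: 0.843
```

Run:
```python
from meas import *
a=snap('top','t2.png'); meas(a); print(observe()['t'])
cv2.imwrite('pics/c2.png',cv2.resize(a[100:340,140:440],None,fx=2.5,fy=2.5)[:,:,::-1])
```

```text
front pt [0.61604476 0.0846993 ] n [0.846976  0.5316312] yaw 0.5605253 res 0.01878134163983873
yel [0.5772023  0.04366428] yaw 0.0042110533 along t -0.014105825
level [0.41479062 0.30169666] yaw -1.5587285 size (61.26607894897461, 37.9052848815918) gap(+x side, parallel) 0.030094866926794146 dt to yellow 0.30489034406174065
5.5
```

View pics/c2.png

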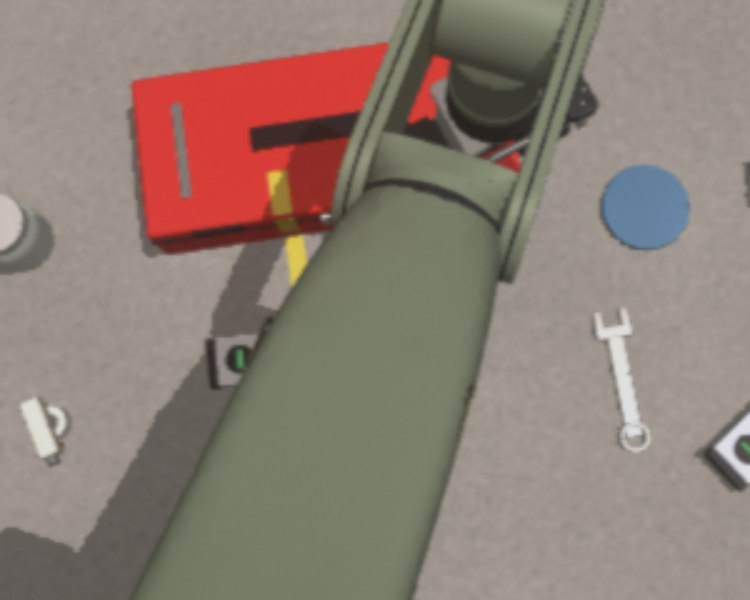

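I got the sign of the tool's y wrong on the retreat, so the tool went forward over the box. It stayed clear at z 0.126 and touched nothing. I'll move right and back to uncover the level.

Emit:
drive_tool --increments '[[[-0.05, 0, -0.03], 0.1, 1], [[-0.1, 0.002, -0.035], 0.2, 1], [[-0.15, 0.004, -0.035], 0.328, 1], [[-0.2, 0.005, -0.035], 0.328, 1], [[-0.226, 0.005, -0.035], 0.328, 1], [[-0.226, 0.005, -0.035], 0.328, 1], [[-0.226, 0.005, -0.035], 0.328, 1], [[-0.226, 0.005, -0.035], 0.328, 1]]'

```text
t: 6.3
eef_pos: [0.4207, -0.2491, 0.1609]
tcp_rot: [-0.004, 0.999, 0.045, -0.002]
contact_force: [0.1, 0.1, 0.0]
gripper_width: 0.998
```

Run:
```python
from meas import *
a=snap('top','t3.png'); meas(a); print(observe()['t'])
cv2.imwrite('pics/c3.png',cv2.resize(a[100:340,140:440],None,fx=2.5,fy=2.5)[:,:,::-1])
```

```text
front pt [0.6077634  0.00544392] n [0.9958674  0.09081953] yaw 0.09094484 res 0.0013547561808334343
yel [0.5489664  0.04044723] yaw 0.092412755 along t 0.040198572
blu [ 0.5497991  -0.06450935] yaw 0.0990308 along t -0.06439989
level [0.52120282 0.0664507 ] yaw 0.22383468 size (171.5990753173828, 221.72044372558594) gap(+x side, parallel) 0.05566225986456507 dt to yellow 0.02841748081531016
6.35
```

View pics/c3.png

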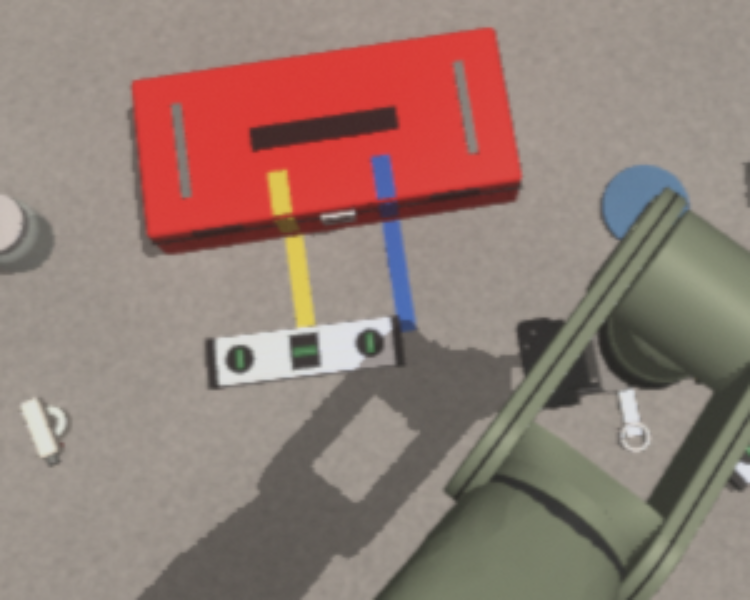

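The level is in full view at crop px (305,352) and looks nearly centred on the yellow tape. My mask merged it with something else, so I'll rerun on a tighter window using the saved picture.

```bash
cat > m2.py <<'E'
from h import *
def lev(a,u0,u1,v0,v1,n,yel):
    g=a[v0:v1,u0:u1].astype(int); m=((g.min(2)>150)&(g.max(2)-g.min(2)<40)).astype(np.uint8)
    m=cv2.morphologyEx(m,cv2.MORPH_OPEN,np.ones((3,3)))
    m=cv2.morphologyEx(cv2.copyMakeBorder(m,20,20,20,20,0),cv2.MORPH_CLOSE,np.ones((15,15)))
    ct=max(cv2.findContours(m,0,1)[0],key=cv2.contourArea).reshape(-1,2)+[u0-20,v0-20]
    p=ray('top',ct,.022)[:,:2]; rc=cv2.minAreaRect((p*1000).astype(np.float32)); b=cv2.boxPoints(rc)/1000
    L=max(b[1]-b[0],b[2]-b[1],key=np.linalg.norm); L=L*np.sign(L[1])/np.linalg.norm(L); q=np.array(rc[0])/1000
    n=np.array(n);t=np.array([-n[1],n[0]])
    print('level',q,'yaw',np.arctan2(-L[0],L[1]),rc[1],'dt',(q-yel)@t,'front x of centre',(q-[.60698,.01286])@n)
E
python3 - <<'E'
from m2 import *
a=cv2.imread('pics/t3.png')[:,:,::-1]
lev(a,215,305,215,265,[.9957,.0928],[.5491,.0405])
E
```

```text
level [0.47352988 0.03596237] yaw 0.05837265 (51.368221282958984, 182.0020751953125) dt 0.0024947872704315166 front x of centre -0.13073238800939938
```

The level is 2.5 mm left of the tape line with yaw 0.058. I'll position the open fingers behind it, descend, and push 108 mm along the box normal.

Emit:
drive_tool --increments '[[[0.003, -0.05, 0], 0, 1], [[0.007, -0.1, 0], 0, 1], [[0.01, -0.15, 0], 0, 1], [[0.014, -0.2, 0], 0, 1], [[0.018, -0.25, 0], 0, 1], [[0.02, -0.279, 0], 0, 1], [[0.02, -0.279, 0.03], 0, 1], [[0.02, -0.279, 0.07], 0, 1], [[0.02, -0.279, 0.11], 0, 1], [[0.02, -0.279, 0.14], 0, 1], [[0.02, -0.279, 0.153], 0, 1], [[0.02, -0.279, 0.153], 0, 1], [[0.02, -0.279, 0.153], 0, 1]]'

```text
t: 7.65
eef_pos: [0.4155, 0.0324, 0.0102]
tcp_rot: [-0.004, 0.999, 0.046, -0.002]
contact_force: [0.1, -0.0, 0.2]
gripper_width: 1.0
```

Emit:
drive_tool --increments '[[[0.01, 0, 0], 0, 1], [[0.018, 0, 0], 0, 1], [[0.025, 0, 0], 0, 1], [[0.031, 0, 0], 0, 1], [[0.037, 0, 0], 0, 1], [[0.043, 0, 0], 0, 1], [[0.049, 0, 0], 0, 1], [[0.055, 0, 0], 0, 1], [[0.061, 0, 0], 0, 1], [[0.067, 0, 0], 0, 1], [[0.073, 0, 0], 0, 1], [[0.079, 0, 0], 0, 1], [[0.085, 0, 0], 0, 1], [[0.091, 0, 0], 0, 1], [[0.097, 0, 0], 0, 1], [[0.103, 0, 0], 0, 1], [[0.109, 0, 0], 0, 1], [[0.115, 0, 0], 0, 1], [[0.12, 0, 0], 0, 1], [[0.12, 0, 0], 0, 1]]'

```text
t: 9.65
eef_pos: [0.5366, 0.0435, 0.0097]
tcp_rot: [-0.004, 0.999, 0.046, -0.001]
contact_force: [0.3, 0.2, -0.4]
gripper_width: 0.996
```

Emit:
drive_tool --increments '[[[0.003, 0, 0], 0, 1], [[0.006, 0, 0], 0, 1], [[0.008, 0, 0], 0, 1], [[0.01, 0, 0], 0, 1], [[0.01, 0, 0], 0, 1]]'

```text
t: 10.15
eef_pos: [0.5403, 0.0441, 0.009]
tcp_rot: [-0.004, 0.999, 0.046, -0.008]
contact_force: [-16.1, -1.9, 13.9]
gripper_width: 0.997
```

Run:
```python
from h import *
print(observe()['contact_force'])
```

```text
[-16.07276998  -1.87799829  13.92618969]
```

Firm contact: 16 N back, with the tool stopped. Now I'll retract straight back, lift, move aside and check.

Emit:
drive_tool --increments '[[[-0.01, 0, 0], 0, 1], [[-0.04, 0, 0], 0, 1], [[-0.06, 0, -0.03], 0, 1], [[-0.09, 0, -0.08], 0, 1], [[-0.11, 0.05, -0.13], 0, 1], [[-0.13, 0.1, -0.15], 0, 1], [[-0.13, 0.15, -0.15], 0, 1], [[-0.13, 0.2, -0.15], 0, 1], [[-0.13, 0.25, -0.15], 0, 1], [[-0.13, 0.29, -0.15], 0, 1], [[-0.13, 0.29, -0.15], 0, 1], [[-0.13, 0.29, -0.15], 0, 1]]'

```text
t: 11.35
eef_pos: [0.4406, -0.2607, 0.1587]
tcp_rot: [-0.003, 0.999, 0.044, -0.007]
contact_force: [0.3, -0.4, 0.3]
gripper_width: 1.0
```

Run:
```python
from m2 import *
import meas
a=snap('top','t4.png'); meas.meas(a)
lev(a,208,312,175,215,[.9957,.0928],[.5491,.0405]); print(observe()['t'])
s=snap('scene','s4.png')
t=cv2.resize(a[110:290,120:320],(600,540)); cv2.imwrite('pics/c4.png',t[:,:,::-1])
```

```text
front pt [0.6165127  0.03534362] n [0.99958163 0.02892408] yaw 0.028928118 res 0.004516364910396417
yel [0.5146681  0.03733581] yaw 0.08831014 along t 0.0049371095
blu [ 0.5501425  -0.06450281] yaw 0.09082821 along t -0.09788497
level [0.49409552 0.07294915] yaw 0.16332932 size (216.58181762695312, 261.6773986816406) gap(+x side, parallel) 0.09627827537504921 dt to yellow 0.036193488334833185
level [0.57355798 0.04620161] yaw 0.08861482 (48.83587646484375, 181.72573852539062) dt 0.0034073927803802474 front x of centre -0.03018420046972647
11.4
```

View pics/c4.png

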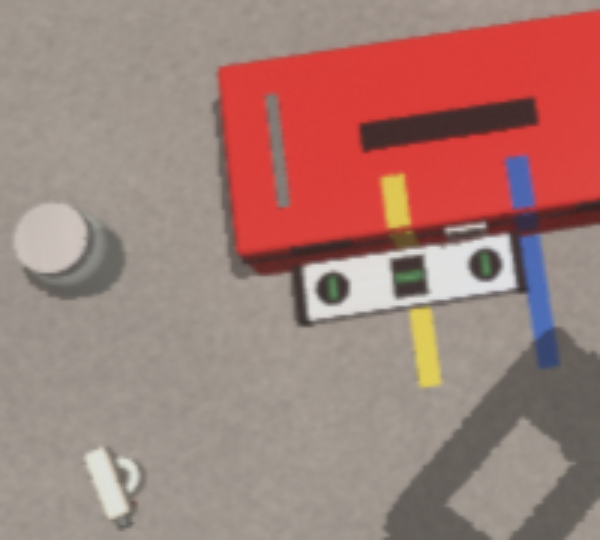

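The level looks square to the box, with its vial on the yellow tape at crop px (410,275). The measured centre is 30 mm from the front where 25 means touching, and that sits right at the tolerance. I'll cross-check the front plane from the lid's edges at z = 0.088.

Run:
```python
from h import *
for f in('t0','t4'):
    a=cv2.imread(f'pics/{f}.png')[:,:,::-1].copy(); 
    r=a[...,0].astype(int);g=a[...,1].astype(int)
    n=np.array([.9957,.0928]);t=np.array([-n[1],n[0]])
    F=[];B=[]
    for c in list(range(212,245,1))+list(range(310,330,1)):
        col=r[:,c]-g[:,c]; k=np.nonzero((col>100))[0]; k=k[(k>100)&(k<210)]
        if len(k): F.append((c,k.max()+.5));B.append((c,k.min()-.5))
    for nm,P in(('lidfront',F),('lidback',B)):
        p=ray('top',P,.088)[:,:2]; s=(p-[.60698,.01286])@n; print(f,nm,np.median(s),s.std())
# profile across the level and front at one column, t4
print([tuple(map(int,a[v,245])) for v in range(184,222)])
```

```text
t0 lidfront -0.005057296947527877 0.0007530438365906884
t0 lidback 0.1605226297732848 0.0008194066309895418
t4 lidfront -0.005085768444653431 0.0007868340873026596
t4 lidback 0.1605683848146978 0.0008026217192274427
[(218, 67, 62), (219, 66, 61), (215, 64, 59), (189, 56, 53), (129, 44, 41), (98, 41, 38), (75, 41, 39), (79, 40, 38), (92, 40, 37), (97, 49, 46), (132, 109, 108), (219, 215, 213), (223, 220, 217), (223, 220, 217), (224, 222, 219), (224, 223, 220), (224, 223, 220), (224, 222, 219), (224, 222, 219), (224, 223, 221), (224, 223, 221), (223, 222, 219), (223, 222, 219), (224, 223, 219), (223, 222, 219), (224, 223, 221), (223, 221, 218), (222, 219, 216), (213, 210, 207), (137, 130, 128), (110, 101, 98), (150, 140, 133), (163, 153, 145), (160, 150, 142), (157, 148, 139), (156, 146, 138), (155, 146, 137), (159, 149, 140)]
```

The lid's front and back edges put the true front 5–7 mm nearer than the shaded bottom edge suggested. The level is therefore touching, which matches both the 16 N stop and the fingertip position (5.5 + 50 + 8 mm). I'll hand in.

Run:
```python
from h import *
a=cv2.imread('pics/t0.png').astype(int);b=cv2.imread('pics/t4.png').astype(int)
for n,(u,v) in dict(jar=(138,190),nozzle=(157,271)).items():
    print(n,np.abs(a-b)[v-22:v+22,u-22:u+22].mean())
a=cv2.imread('pics/s0.png').astype(int);b=cv2.imread('pics/s4.png').astype(int)
for n,(u,v) in dict(coaster=(251,218),spanner=(284,186)).items():
    print(n,np.abs(a-b)[v-14:v+14,u-16:u+16].mean())
print(close_job())
```

```text
jar 9.576274104683195
nozzle 9.75017217630854
coaster 2.8251488095238093
spanner 8.114955357142858
the job is handed in; nothing more can be done
None
```

Run:
```python
import cv2,numpy as np
def sh(f,g,u,v,r):
    a,b=[cv2.imread(f'pics/{k}.png',0)[v-r:v+r,u-r:u+r].astype(np.float32) for k in(f,g)]
    return cv2.phaseCorrelate(a,b,cv2.createHanningWindow((2*r,2*r),cv2.CV_32F))
print('jar',sh('t0','t4',138,190,24),'noz',sh('t0','t4',157,271,20),'coaster',sh('s0','s4',251,218,16),'span',sh('s0','s4',284,186,18))
```

```text
jar ((-0.019834610031146838, 0.007711678064737271), 0.969669839574231) noz ((0.060160865187906865, 0.043193014752954895), 0.9834467372298241) coaster ((-0.02798844732535244, -0.1580184698590088), 0.8605888662859797) span ((0.09643108576752724, 0.21263051308300263), 0.6624881901122905)
```

The job is handed in, and my last checks put the level flush against the toolbox at the yellow tape. I pushed the leftmost level about 86 mm left on its right end with the nearly closed fingers. Then I pushed it forward with the open fingertips until it stopped against the box at 16 N. It was never between the fingers. Robot time was about 11.4 s of the 54 s allowed.

**Last checks**
- **Position along the box:** the level's middle is about 3 mm left of the yellow centre line (limit 10 mm).
- **Parallel:** its yaw is 0.089 rad against 0.093 rad for the box front, a difference of about 0.004 rad (limit 0.04 rad).
- **Flush:** the two measurements of the box front disagreed.
  - The shaded bottom edge of the front gave a gap of about 5 mm, right at the limit.
  - The lid's edges put the front 5–7 mm nearer, so no gap. The fingertip position at the stop and the 16 N reaction agree with this, and I took the level as touching.
- **Bystanders:** the raw image difference was larger than expected for the jar, nozzle and spanner. A shift comparison, run after handing in, showed under 0.25 pixel for all four. The spanner's match was the weakest, but nothing appears to have moved.

One retreat after the first push went the wrong way and passed over the toolbox at z = 0.126 m. It touched nothing.

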